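# Stir the drying beads on the electronics bench

### The arm

A 7-joint arm with a two-finger parallel gripper is mounted at the origin on the work surface. World frame = base frame: x ahead of the robot, y to its left, z up, the work surface at z = 0. Lengths are in m, angles in degrees, forces in N, time in s.
With the tool pointing down it reaches from about 0.425 to 0.875 m from the base axis. Payload 4.7 kg.
Tool frame: the origin (TCP) lies on the centre line of the jaws, within the pads' length; the fingertips stand 19 mm ahead of it and the grasp point (between the pads) is the TCP; z points along the fingers, y is the line along which they close (so a half turn about z gives the same grasp; the last joint's range is limited). The gripper opens to 87 mm and grips with 3 to 60 N. Pads are 19 mm wide; open, the fingers measure 117 mm over their backs; the gripper's body (75 mm by 190 mm) begins 51 mm behind the grasp point.
Start: joints at [68.302, 18.392, -4.016, 83.108, 1.295, 78.541, -3.26], TCP at [0.249, -0.601, 0.242] pointing down, gripper open.
Joint ranges: [-163.93, 163.93], [-17.29, 119.83], [-79.2, 71.16], [3.27, 140.29], [-89.18, 269.18], [5.43, 117.66], [-154.24, 154.24]. Speed limits (degrees/s): [147.25, 147.25, 180, 180, 180, 180, 180].

### API

Orientations are given as [roll, pitch, yaw] about the fixed x, y, z axes, in that order (R = Rz(yaw) Ry(pitch) Rx(roll)).
In Python, from cell import env, imaging gives the robot as it stands.
- The arm moves only by the shell command python3 -m crank 'ROWS' [OPENING] [FORCE]. ROWS is JSON, a list of rows, each an object of numbers: "x", "y", "z": the shift along the tool's x, y, z in m; "turn": the turn about the tool's z in rad. In form: [{"x": .., "y": .., "z": .., "turn": ..}, ...]. A call has 1 to 12 rows; each row is the pose to reach, as a shift and turn from the pose commanded when the call began, along the tool's axes at that moment; what a row does not reach only later rows make up. A row lasts 1/8 s, in which the tool goes at most 62.5 mm and 10.7 degrees, less where a joint would pass 70% of its speed; a pose out of reach is approached as far as the arm can. A call with a gripper value outside its range is refused whole. OPENING is the finger opening in m, from 0 to 0.087, set as the call begins (- or left out, the last holds). The fingers move at their own pace and stop on an object; FORCE is the grip in N (left out, the last holds). Time passes only in rows, so rows that repeat a pose let the fingers close. It gives the time, the measured TCP pose, the force, the opening and the grip force at its end, in the units of the state.
- env.get_obs(): the state, without advancing time (a new reading comes with each control period).
- imaging.read_camera(name): name is "scene" or "top"; returns the picture (480x640x3 uint8, red, green, blue); there is no depth.
- imaging.get_calibration(name): a dict with "camera_matrix" (3x3 intrinsics, pixels), "position" and "attitude" of the camera in the world. Camera axes: x right, y up, looking along -z (the intrinsics and any distortion apply to the point x, -y, -z); pixel columns grow to the right and rows downward; lengths in m; the calibration is good to about 2 mm. A picture is of the moment at which its call begins. get_calibration takes no time and is no camera call.
- env.sign_off(): hands the job in; it is judged then, once.
The state is a dict: "time_s": time; "qpos": joint angles; "joint_velocities": joint speeds; "effort": joint torques, N m; "tool_pos": TCP position; "tool_rot": TCP orientation; "force": force on the tool from outside, world axes, zero at the start; "wrist_torque": the same for the moment, N m; "grip_width": finger opening in m; "grasp_force": force on a finger pad.
Only numpy, scipy, OpenCV 4.12 (cv2) and the standard library are available. Lean on these libraries where they do the work, as an engineer would, in place of code of your own. Each camera call takes 0.05 s, during which the arm holds its last target. There are 200 camera calls.

### The job

Take the plain wooden rod out of its block, put its lower end right down among the white drying beads in the steel pot and, keeping it upright, stir them round the pot for three full turns, in circles about half as wide as the pot. Then let go of the rod so that it is left leaning in the pot among the beads. Spill and drop nothing on the blue mat, and do not touch the mat.

Things in the scene. Friction and masses are not known exactly. Their poses are not given: they have to be found in the camera images.
- rod_mid (a point): Centre, half-way up, of the stirring rod: a plain pale wooden dowel without a head, 14 mm thick, 165 mm long, 30 g. z axis: along the rod, to its upper end. It starts upright in a block, lower end 10 mm and upper end 175 mm above the mat. Grip it 110 to 125 mm above its lower end, so that the fingers stay above the pot's rim. (A black-handled screwdriver in a like block is a bystander.)
- rod_tip (a point): Centre of the rod's lower end (rounded), which stirs the beads, 82.5 mm below the rod's centre; same axes. It starts in a hole 16 mm wide and 40 mm deep in a fixed plywood block, 50 x 50 x 50 mm: lift it straight up by 45 mm or more to clear the block.
- pot: Straight-sided open steel pot, fixed to the mat: 148 mm wide outside, 140 mm inside, 70 mm high, inner floor 6 mm above its underside. Origin: centre of its underside, z up, x and y any way. Eight loose glazed white ceramic balls, 24 mm wide, 12 g each, smooth, lie in one layer on its floor and roll aside when pushed; the middle of the floor starts free of them. (An empty pot of the same kind is a bystander.)
- bead0_center (a point): Centre of one of the eight white beads (24 mm wide, like all the others), which starts about 26 mm from the pot's axis; it shows whether the beads are being shifted.
- mat: The thin blue bench mat, 620 x 1300 mm, 2 mm thick, on which the pots and blocks stand. Origin: centre of its underside, at the height of the work surface.

How it is judged:
By the outcome, as a careful person would: the job done as asked, in the order asked, and still so for the second after the job is handed in, with the robot touching nothing.
It also fails if it takes over 67 s, if anything falls off the work surface, if the arm or the gripper's body presses on something with over 40 N, if the wrist force passes 120 N, or if a joint passes its speed limit or range.

## Working session

There is one attempt and no reset: what is moved stays moved. The work goes in short steps, Python scripts to look and compute and a shell command to move; the robot and the scene stay as the last step left them, time stands still between calls to the robot, and variables do not carry over. Pictures are saved under pics/ and viewed, at most 12 in all, crops included, and the job is handed in when it is done.

```bash
mkdir -p pics; ls; python3 - <<'E'
from cell import env, imaging
import cv2
o=env.get_obs(); print({k:o[k] for k in ("time_s","tool_pos","tool_rot","force","grip_width","grasp_force")})
for n in("scene","top"):
    c=imaging.get_calibration(n); print(n,c)
    cv2.imwrite(f"pics/{n}0.png",imaging.read_camera(n)[:,:,::-1])
E
```

```text
pics
{'time_s': 0.0, 'tool_pos': array([ 0.2485479 , -0.60005524,  0.24046705]), 'tool_rot': array([-1.79891860e+02,  6.33697318e-03,  2.25049950e+01]), 'force': array([1.00835207, 0.21693115, 0.08800527]), 'grip_width': 0.08694934822085287, 'grasp_force': 0.0}
scene {'camera_matrix': array([[560.9708337 ,   0.        , 329.05104611],
       [  0.        , 560.9708337 , 236.1664152 ],
       [  0.        ,   0.        ,   1.        ]]), 'position': array([0.93199893, 0.20249095, 0.72556522]), 'attitude': array([ 34.20848203,   0.80506991, 116.91601042])}
top {'camera_matrix': array([[522.64687722,   0.        , 316.11612119],
       [  0.        , 522.64687722, 236.4956734 ],
       [  0.        ,   0.        ,   1.        ]]), 'position': array([ 0.51697298, -0.02254012,  0.75478022]), 'attitude': array([  1.43035231,   2.22365385, -90.10635162])}
```

View pics/scene0.png

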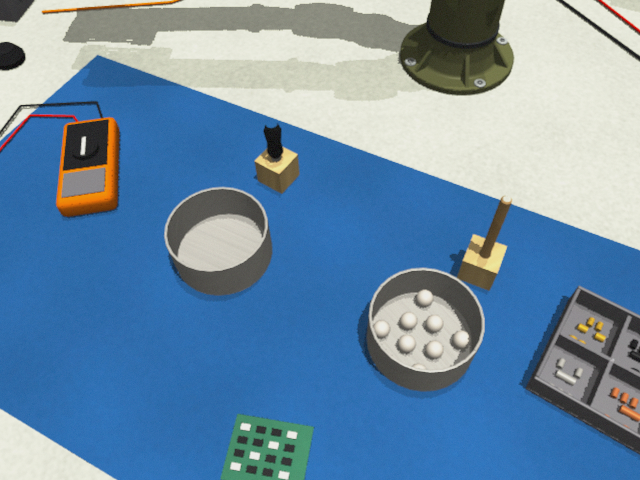

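View pics/top0.png

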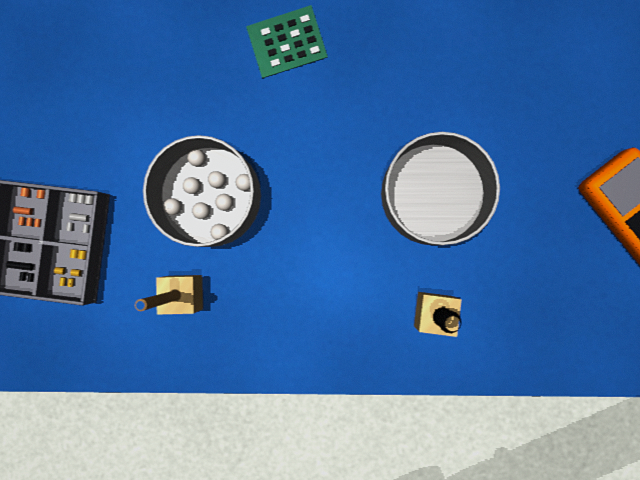

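The top view shows the rod's upper end at about (140,305), its block's top face about (157–195, 277–314), and the bead pot's rim centre near (200,191). In the scene view the rod's end is at (507,200) and the pot rim spans about (368–484, 270–360).

```bash
cat > h.py <<'E'
import numpy as np
from cell import env, imaging
from scipy.spatial.transform import Rotation as R
def ray(n,u,v):
    c=imaging.get_calibration(n); K=c["camera_matrix"]
    d=np.linalg.solve(K,[u,v,1.]); d=np.array([d[0],-d[1],-d[2]])
    return c["position"],R.from_euler("xyz",c["attitude"],degrees=True).apply(d)
def at(n,u,v,z):
    p,d=ray(n,u,v); return p+d*(z-p[2])/d[2]
def proj(n,P):
    c=imaging.get_calibration(n)
    q=R.from_euler("xyz",c["attitude"],degrees=True).inv().apply(np.array(P)-c["position"])
    w=c["camera_matrix"]@[q[0],-q[1],-q[2]]; return w[:2]/w[2]
E
python3 - <<'E'
from h import *
import cv2
np.set_printoptions(precision=4,suppress=True)
print("rodtop",at("top",140,305,.177),at("scene",507,200,.177))
print("block",[at("top",u,v,.052)[:2] for u,v in((157,277),(195,277),(157,314),(195,314))])
for p in((144,191),(257,191),(200,136),(200,247)): print("rim",at("top",*p,.072)[:2])
for p in((368,315),(484,325),(425,271)): print("rimS",at("scene",*p,.072)[:2])
a=cv2.imread("pics/top0.png")[130:330,110:290]; b=cv2.imread("pics/scene0.png")[180:400,350:530]
b=b[:200]
cv2.imwrite("pics/crop.png",cv2.resize(np.hstack([a,b]),None,fx=2.2,fy=2.2,interpolation=2))
E
```

```text
rodtop [0.4554 0.197  0.177 ] [0.4578 0.1985 0.177 ]
block [array([0.4801, 0.2213]), array([0.4801, 0.1691]), array([0.43 , 0.221]), array([0.4301, 0.1689])]
rim [0.5952 0.2325]
rim [0.5942 0.0817]
rim [0.6678 0.1577]
rim [0.5207 0.1572]
rimS [0.6269 0.0934]
rimS [0.5741 0.2306]
rimS [0.5331 0.1348]
```

View pics/crop.png

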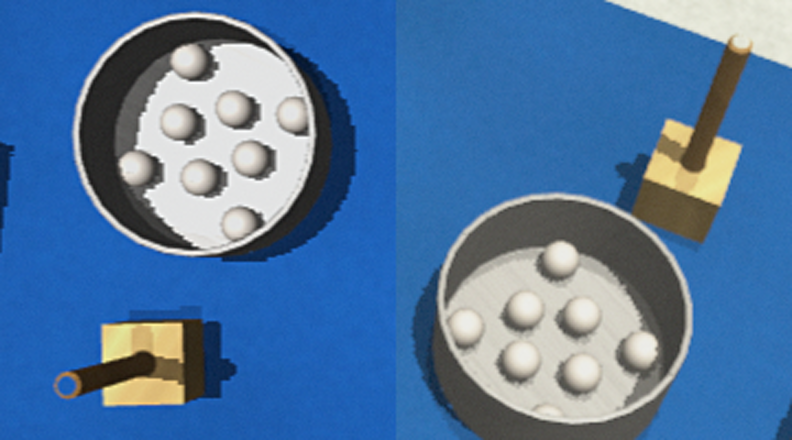

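```bash
cat >> h.py <<'E'
def tool(dX,dY,yaw=22.5):
    c,s=np.cos(np.radians(yaw)),np.sin(np.radians(yaw)); return np.round([dX*c+dY*s,dX*s-dY*c],4)
E
python3 -c "
from h import *
print(tool(.50-.249,-.25+.601),tool(.456-.249,.1965+.601),tool(.456-.5,.1965+.25))"
```

```text
[ 0.3662 -0.2282] [ 0.4964 -0.6576] [ 0.1302 -0.4294]
```

```bash
python3 -m crank '[{"x":0.03,"y":-0.02},{"x":0.075,"y":-0.047},{"x":0.12,"y":-0.075},{"x":0.165,"y":-0.103},{"x":0.21,"y":-0.131},{"x":0.255,"y":-0.159},{"x":0.3,"y":-0.187},{"x":0.335,"y":-0.209},{"x":0.36,"y":-0.224},{"x":0.366,"y":-0.228}]' 0.087 20
python3 -m crank '[{"x":0.01,"y":-0.03},{"x":0.023,"y":-0.075},{"x":0.036,"y":-0.12},{"x":0.05,"y":-0.165},{"x":0.064,"y":-0.21},{"x":0.078,"y":-0.255},{"x":0.091,"y":-0.3},{"x":0.105,"y":-0.345},{"x":0.118,"y":-0.39},{"x":0.127,"y":-0.42},{"x":0.130,"y":-0.429},{"x":0.130,"y":-0.429}]'
python3 -c "
from cell import env
print(env.get_obs()['qpos'])"
```

```text
[68.30116986 18.4361092  -4.01629446 83.16859321  1.29419018 78.53990176
 -3.25888456]invalid input
invalid input
```

```bash
python3 -m crank '[{"x":0.03,"y":-0.02,"z":0,"turn":0},{"x":0.075,"y":-0.047,"z":0,"turn":0},{"x":0.12,"y":-0.075,"z":0,"turn":0},{"x":0.165,"y":-0.103,"z":0,"turn":0},{"x":0.21,"y":-0.131,"z":0,"turn":0},{"x":0.255,"y":-0.159,"z":0,"turn":0},{"x":0.3,"y":-0.187,"z":0,"turn":0},{"x":0.335,"y":-0.209,"z":0,"turn":0},{"x":0.36,"y":-0.224,"z":0,"turn":0},{"x":0.366,"y":-0.228,"z":0,"turn":0}]' 0.087 20
python3 -c "
from cell import env
print(env.get_obs()['qpos'])"
```

```text
time_s: 1.35
tool_pos: [0.5005, -0.2475, 0.2412]
tool_rot: [-179.9, -0.0, 22.7]
force: [-0.6, -0.3, 0.8]
grip_width: 0.0871
grasp_force: 0.0
[ 42.48678656   8.37997941 -20.79606896  95.80263739   3.01451498
  76.40941758 -46.08290752]
```

```bash
python3 -m crank '[{"x":0.01,"y":-0.03,"z":0,"turn":0},{"x":0.023,"y":-0.075,"z":0,"turn":0},{"x":0.036,"y":-0.12,"z":0,"turn":0},{"x":0.05,"y":-0.165,"z":0,"turn":0},{"x":0.064,"y":-0.21,"z":0,"turn":0},{"x":0.078,"y":-0.255,"z":0,"turn":0},{"x":0.091,"y":-0.3,"z":0,"turn":0},{"x":0.105,"y":-0.345,"z":0,"turn":0},{"x":0.118,"y":-0.39,"z":0,"turn":0},{"x":0.127,"y":-0.42,"z":0,"turn":0},{"x":0.130,"y":-0.429,"z":0,"turn":0},{"x":0.130,"y":-0.429,"z":0,"turn":0}]'
python3 - <<'E'
from h import *
import cv2
o=env.get_obs(); print(o['qpos'],o['tool_pos'])
cv2.imwrite("pics/s1.png",imaging.read_camera("scene")[100:400,240:,::-1].repeat(2,0).repeat(2,1))
E
```

```text
time_s: 2.85
tool_pos: [0.4559, 0.1949, 0.2413]
tool_rot: [180.0, 0.0, 22.5]
force: [0.7, -0.9, 0.2]
grip_width: 0.0868
grasp_force: 0.0
[ 18.79935206   1.55725789 -45.28529329 103.1193521    1.17754858
  75.83466179 -94.31284823] [0.45586691 0.1949359  0.24125813]
```

View pics/s1.png

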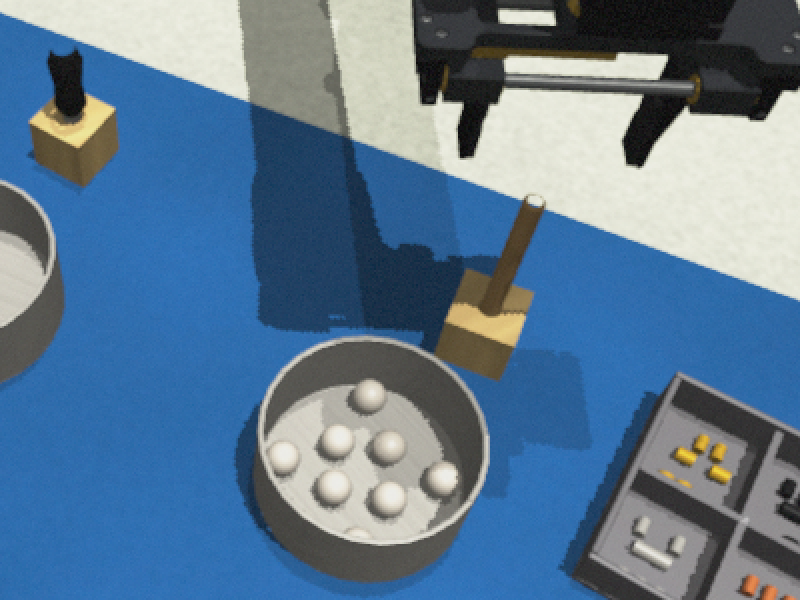

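The open gripper stands above the rod; its fingertips are at about (467,155) and (632,160) in the crop, and the rod's end at (535,202) lies between them. I go down and grip.

```bash
python3 -m crank '[{"x":0,"y":-0.001,"z":0.02,"turn":0},{"x":0,"y":-0.001,"z":0.045,"turn":0},{"x":0,"y":-0.001,"z":0.07,"turn":0},{"x":0,"y":-0.001,"z":0.09,"turn":0},{"x":0,"y":-0.001,"z":0.105,"turn":0},{"x":0,"y":-0.001,"z":0.111,"turn":0},{"x":0,"y":-0.001,"z":0.111,"turn":0}]'
python3 -m crank '[{"x":0,"y":0,"z":0,"turn":0},{"x":0,"y":0,"z":0,"turn":0},{"x":0,"y":0,"z":0,"turn":0},{"x":0,"y":0,"z":0,"turn":0},{"x":0,"y":0,"z":0,"turn":0},{"x":0,"y":0,"z":0,"turn":0},{"x":0,"y":0,"z":0,"turn":0},{"x":0,"y":0,"z":0,"turn":0}]' 0.005 20
```

```text
time_s: 3.78
tool_pos: [0.4553, 0.1968, 0.1305]
tool_rot: [180.0, 0.0, 22.5]
force: [0.4, 0.5, 0.2]
grip_width: 0.0871
grasp_force: 0.0
time_s: 4.78
tool_pos: [0.4551, 0.1972, 0.1305]
tool_rot: [180.0, 0.0, 22.5]
force: [1.0, -1.0, 0.5]
grip_width: 0.0148
grasp_force: 0.0
```

```bash
python3 -m crank '[{"x":0,"y":0,"z":0,"turn":0},{"x":0,"y":0,"z":0,"turn":0},{"x":0,"y":0,"z":0,"turn":0},{"x":0,"y":0,"z":0,"turn":0}]'
python3 -m crank '[{"x":0,"y":0,"z":-0.005,"turn":0},{"x":0,"y":0,"z":-0.015,"turn":0},{"x":0,"y":0,"z":-0.03,"turn":0},{"x":0,"y":0,"z":-0.045,"turn":0},{"x":0,"y":0,"z":-0.06,"turn":0},{"x":0,"y":0,"z":-0.075,"turn":0},{"x":0,"y":0,"z":-0.09,"turn":0},{"x":0,"y":0,"z":-0.1,"turn":0},{"x":0,"y":0,"z":-0.1,"turn":0}]'
python3 - <<'E'
from h import *
import cv2
a=imaging.read_camera("top");b=imaging.read_camera("scene")
cv2.imwrite("pics/s2.png",cv2.resize(np.hstack([a[100:380,60:300],b[100:380,320:580]]),None,fx=1.6,fy=1.6)[:,:,::-1])
print(tool(.594-.4552,.158-.197))
# edge-fit of pot rim from first top image: radius in px ~, refine centre
g=cv2.cvtColor(cv2.imread("pics/top0.png"),6)
P=[]
import itertools
for t in np.radians(np.arange(0,360,5)):
    p=np.array([.594,.158,.072]); best=None;vals=[]
    rs=np.arange(.064,.082,.0005)
    for r in rs:
        u,v=proj("top",p+[r*np.cos(t),r*np.sin(t),0]); vals.append(float(cv2.getRectSubPix(g,(1,1),(float(u),float(v)))[0,0]))
    i=int(np.argmax(vals)); P.append([p[0]+rs[i]*np.cos(t),p[1]+rs[i]*np.sin(t)])
P=np.array(P)
from scipy.optimize import least_squares
s=least_squares(lambda q:np.hypot(*(P-q[:2]).T)-q[2],[.594,.158,.072],loss="soft_l1",f_scale=.001); print(s.x)
E
```

```text
time_s: 5.28
tool_pos: [0.4551, 0.1972, 0.1305]
tool_rot: [180.0, 0.0, 22.5]
force: [0.8, -0.7, 1.0]
grip_width: 0.0136
grasp_force: 20.0
time_s: 6.4
tool_pos: [0.4556, 0.1974, 0.2313]
tool_rot: [180.0, -0.1, 22.5]
force: [-0.2, -1.1, -0.8]
grip_width: 0.0135
grasp_force: 20.0
[0.1133 0.0891]
[0.59596346 0.16223766 0.07050155]
```

View pics/s2.png

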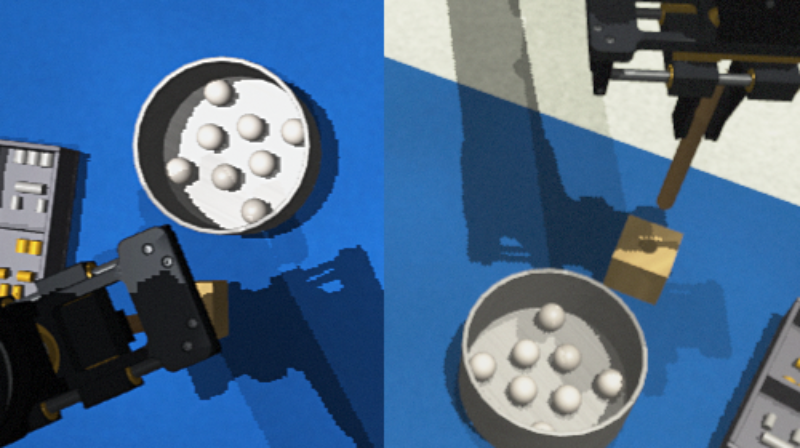

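The rod came out cleanly and hangs upright in the fingers, with its tip near (668,203) in the right panel. The pot's rim spans (134–311, 57–234) in the left panel and about (462–648, 268–437) in the right.

```bash
python3 - <<'E'
from h import *
from scipy.optimize import least_squares
t=np.radians(np.arange(0,360,2)); 
def bb(n,c):
    P=np.array([proj(n,[c[0]+.074*np.cos(a),c[1]+.074*np.sin(a),.072]) for a in t]); return np.r_[P.min(0),P.max(0)]
m={"top":[143.7,135.6,254.4,246.3],"scene":[368.6,267.5,485,373]}
for n in m:
    s=least_squares(lambda c:bb(n,c)-m[n],[.594,.158]); print(n,s.x,s.fun)
# beads, from top0 crop px
for u,v in((190,62),(182,123),(236,109),(296,115),(138,167),(203,177),(252,158),(239,224)):
    print(at("top",u/2.2+110,v/2.2+130,.020)[:2]-[.594,.1585])
E
```

```text
Traceback (most recent call last):
  File "h.py", line 11, in proj
    c=imaging.get_calibration(n)
ValueError: time passes only in moves, steps and waits
```

```bash
sed -i 's/imaging.get_calibration(n)/CAL[n]/' h.py; sed -i '3a CAL={n:imaging.get_calibration(n) for n in ("top","scene")}' h.py
python3 - <<'E'
from h import *
from scipy.optimize import least_squares
t=np.radians(np.arange(0,360,2)); 
def bb(n,c):
    P=np.array([proj(n,[c[0]+.074*np.cos(a),c[1]+.074*np.sin(a),.072]) for a in t]); return np.r_[P.min(0),P.max(0)]
m={"top":[143.7,135.6,254.4,246.3],"scene":[368.6,267.5,485,373]}
for n in m:
    s=least_squares(lambda c:bb(n,c)-m[n],[.594,.158],diff_step=1e-3); print(n,s.x,s.fun)
for u,v in((190,62),(182,123),(236,109),(296,115),(138,167),(203,177),(252,158),(239,224)):
    print(at("top",u/2.2+110,v/2.2+130,.020)[:2]-[.594,.1585])
E
```

```text
top [0.59496271 0.15903621] [-0.09241895 -0.48065987  0.08691934  0.47504076]
scene [0.5963987  0.16151806] [-0.11815183  0.04650233  0.11623406 -0.05027369]
[0.05353256 0.01807284]
[0.01393505 0.02314576]
[ 0.02277493 -0.01206309]
[ 0.01861847 -0.05107949]
[-0.01444712  0.05180732]
[-0.02113532  0.00930072]
[-0.00900949 -0.02256231]
[-0.05158777 -0.01422831]
```

```bash
python3 -m crank '[{"x":0.008,"y":0.006,"z":0,"turn":0},{"x":0.026,"y":0.02,"z":0,"turn":0},{"x":0.047,"y":0.036,"z":0,"turn":0},{"x":0.068,"y":0.053,"z":0,"turn":0},{"x":0.088,"y":0.068,"z":0,"turn":0},{"x":0.104,"y":0.08,"z":0,"turn":0},{"x":0.112,"y":0.087,"z":0,"turn":0},{"x":0.114,"y":0.0885,"z":0,"turn":0},{"x":0.114,"y":0.0885,"z":0,"turn":0},{"x":0.114,"y":0.0885,"z":0,"turn":0}]'
python3 - <<'E'
from h import *
import cv2
a=imaging.read_camera("top");b=imaging.read_camera("scene")
cv2.imwrite("pics/s3.png",cv2.resize(np.hstack([a[100:380,60:300],b[100:380,320:580]]),None,fx=1.6,fy=1.6)[:,:,::-1])
p=np.array([.595,.1592]); print("expect tip",proj("scene",[*p,.112]), "in crop",(proj("scene",[*p,.112])-[320,100])*1.6+[384,0])
E
```

```text
time_s: 7.75
tool_pos: [0.5938, 0.1596, 0.2308]
tool_rot: [180.0, -0.0, 22.6]
force: [0.3, 0.8, -0.2]
grip_width: 0.0136
grasp_force: 20.0
expect tip [429.27566354 301.01567491] in crop [558.84106166 321.62507986]
```

View pics/s3.png

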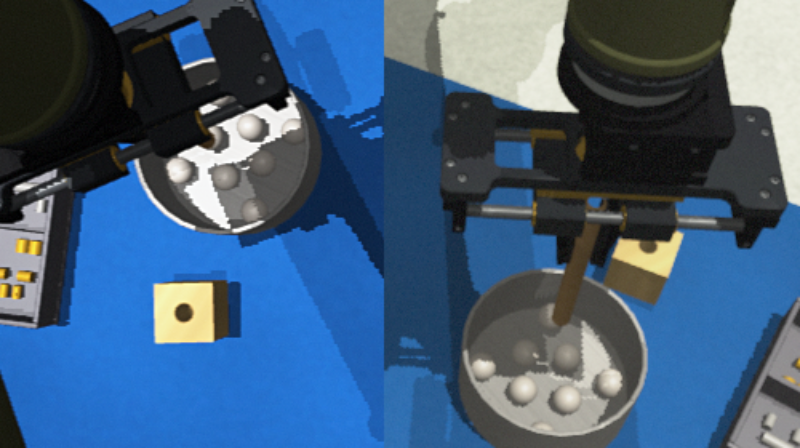

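The rod's tip is at (564,325) in the right panel, within about 3 mm of where I expected it, and hangs over the middle of the four inner beads. I lower it.

```bash
python3 -m crank '[{"x":0.001,"y":0,"z":0.005,"turn":0},{"x":0.001,"y":0,"z":0.015,"turn":0},{"x":0.001,"y":0,"z":0.027,"turn":0},{"x":0.001,"y":0,"z":0.039,"turn":0},{"x":0.001,"y":0,"z":0.051,"turn":0},{"x":0.001,"y":0,"z":0.063,"turn":0},{"x":0.001,"y":0,"z":0.074,"turn":0},{"x":0.001,"y":0,"z":0.083,"turn":0},{"x":0.001,"y":0,"z":0.091,"turn":0},{"x":0.001,"y":0,"z":0.097,"turn":0},{"x":0.001,"y":0,"z":0.101,"turn":0},{"x":0.001,"y":0,"z":0.101,"turn":0}]'
```

```text
time_s: 9.35
tool_pos: [0.5951, 0.1595, 0.1293]
tool_rot: [180.0, 0.0, 22.5]
force: [-0.0, -0.2, 0.2]
grip_width: 0.0137
grasp_force: 20.0
```

```bash
python3 -m crank '[{"x":0.004,"y":0,"z":0,"turn":0},{"x":0.01,"y":0,"z":0,"turn":0},{"x":0.017,"y":0,"z":0,"turn":0},{"x":0.024,"y":0,"z":0,"turn":0},{"x":0.03,"y":0,"z":0,"turn":0},{"x":0.034,"y":0,"z":0,"turn":0},{"x":0.036,"y":0,"z":0,"turn":0}]'
python3 -m crank '[{"x":-0.0012,"y":0.0093,"z":0,"turn":0},{"x":-0.0048,"y":0.018,"z":0,"turn":0},{"x":-0.0105,"y":0.0255,"z":0,"turn":0},{"x":-0.018,"y":0.0312,"z":0,"turn":0},{"x":-0.0267,"y":0.0348,"z":0,"turn":0},{"x":-0.036,"y":0.036,"z":0,"turn":0},{"x":-0.0453,"y":0.0348,"z":0,"turn":0},{"x":-0.054,"y":0.0312,"z":0,"turn":0},{"x":-0.0615,"y":0.0255,"z":0,"turn":0},{"x":-0.0672,"y":0.018,"z":0,"turn":0},{"x":-0.0708,"y":0.0093,"z":0,"turn":0},{"x":-0.072,"y":0,"z":0,"turn":0}]'
python3 - <<'E'
from h import *
import cv2
a=imaging.read_camera("top");b=imaging.read_camera("scene")
cv2.imwrite("pics/s4.png",cv2.resize(np.hstack([a[100:380,60:300],b[100:380,320:580]]),None,fx=1.6,fy=1.6)[:,:,::-1])
E
```

```text
time_s: 10.22
tool_pos: [0.6287, 0.1734, 0.1294]
tool_rot: [-180.0, 0.0, 22.5]
force: [-0.0, 0.3, -1.4]
grip_width: 0.0135
grasp_force: 20.0
time_s: 11.72
tool_pos: [0.5615, 0.1465, 0.1296]
tool_rot: [180.0, -0.0, 22.5]
force: [-0.4, 0.3, -0.6]
grip_width: 0.0132
grasp_force: 20.0
```

View pics/s4.png

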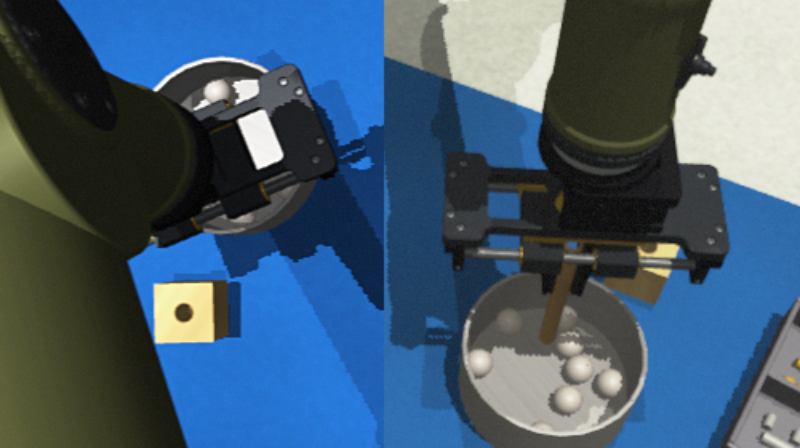

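After half a turn the rod is upright, with its tip at about (547,340) in the right panel, down on the floor. The beads have shifted and none has left the pot, so I keep stirring.

```bash
python3 -m crank '[{"x":0.0012,"y":-0.0093,"z":0,"turn":0},{"x":0.0048,"y":-0.018,"z":0,"turn":0},{"x":0.0105,"y":-0.0255,"z":0,"turn":0},{"x":0.018,"y":-0.0312,"z":0,"turn":0},{"x":0.0267,"y":-0.0348,"z":0,"turn":0},{"x":0.036,"y":-0.036,"z":0,"turn":0},{"x":0.0453,"y":-0.0348,"z":0,"turn":0},{"x":0.054,"y":-0.0312,"z":0,"turn":0},{"x":0.0615,"y":-0.0255,"z":0,"turn":0},{"x":0.0672,"y":-0.018,"z":0,"turn":0},{"x":0.0708,"y":-0.0093,"z":0,"turn":0},{"x":0.072,"y":0,"z":0,"turn":0}]'
python3 -m crank '[{"x":-0.0012,"y":0.0093,"z":0,"turn":0},{"x":-0.0048,"y":0.018,"z":0,"turn":0},{"x":-0.0105,"y":0.0255,"z":0,"turn":0},{"x":-0.018,"y":0.0312,"z":0,"turn":0},{"x":-0.0267,"y":0.0348,"z":0,"turn":0},{"x":-0.036,"y":0.036,"z":0,"turn":0},{"x":-0.0453,"y":0.0348,"z":0,"turn":0},{"x":-0.054,"y":0.0312,"z":0,"turn":0},{"x":-0.0615,"y":0.0255,"z":0,"turn":0},{"x":-0.0672,"y":0.018,"z":0,"turn":0},{"x":-0.0708,"y":0.0093,"z":0,"turn":0},{"x":-0.072,"y":0,"z":0,"turn":0}]'
python3 -m crank '[{"x":0.0012,"y":-0.0093,"z":0,"turn":0},{"x":0.0048,"y":-0.018,"z":0,"turn":0},{"x":0.0105,"y":-0.0255,"z":0,"turn":0},{"x":0.018,"y":-0.0312,"z":0,"turn":0},{"x":0.0267,"y":-0.0348,"z":0,"turn":0},{"x":0.036,"y":-0.036,"z":0,"turn":0},{"x":0.0453,"y":-0.0348,"z":0,"turn":0},{"x":0.054,"y":-0.0312,"z":0,"turn":0},{"x":0.0615,"y":-0.0255,"z":0,"turn":0},{"x":0.0672,"y":-0.018,"z":0,"turn":0},{"x":0.0708,"y":-0.0093,"z":0,"turn":0},{"x":0.072,"y":0,"z":0,"turn":0}]'
```

```text
time_s: 13.32
tool_pos: [0.6289, 0.1725, 0.1295]
tool_rot: [180.0, 0.0, 22.5]
force: [0.4, -0.5, -1.5]
grip_width: 0.0131
grasp_force: 20.0
time_s: 14.82
tool_pos: [0.5616, 0.1465, 0.1296]
tool_rot: [180.0, -0.0, 22.5]
force: [-0.3, 0.2, -0.1]
grip_width: 0.0132
grasp_force: 20.0
time_s: 16.32
tool_pos: [0.6289, 0.1725, 0.1295]
tool_rot: [180.0, 0.0, 22.5]
force: [-0.1, -1.2, 0.8]
grip_width: 0.0134
grasp_force: 20.0
```

```bash
python3 -m crank '[{"x":-0.0012,"y":0.0093,"z":0,"turn":0},{"x":-0.0048,"y":0.018,"z":0,"turn":0},{"x":-0.0105,"y":0.0255,"z":0,"turn":0},{"x":-0.018,"y":0.0312,"z":0,"turn":0},{"x":-0.0267,"y":0.0348,"z":0,"turn":0},{"x":-0.036,"y":0.036,"z":0,"turn":0},{"x":-0.0453,"y":0.0348,"z":0,"turn":0},{"x":-0.054,"y":0.0312,"z":0,"turn":0},{"x":-0.0615,"y":0.0255,"z":0,"turn":0},{"x":-0.0672,"y":0.018,"z":0,"turn":0},{"x":-0.0708,"y":0.0093,"z":0,"turn":0},{"x":-0.072,"y":0,"z":0,"turn":0}]'
python3 -m crank '[{"x":0.0012,"y":-0.0093,"z":0,"turn":0},{"x":0.0048,"y":-0.018,"z":0,"turn":0},{"x":0.0105,"y":-0.0255,"z":0,"turn":0},{"x":0.018,"y":-0.0312,"z":0,"turn":0},{"x":0.0267,"y":-0.0348,"z":0,"turn":0},{"x":0.036,"y":-0.036,"z":0,"turn":0},{"x":0.0453,"y":-0.0348,"z":0,"turn":0},{"x":0.054,"y":-0.0312,"z":0,"turn":0},{"x":0.0615,"y":-0.0255,"z":0,"turn":0},{"x":0.0672,"y":-0.018,"z":0,"turn":0},{"x":0.0708,"y":-0.0093,"z":0,"turn":0},{"x":0.072,"y":0,"z":0,"turn":0}]'
python3 -m crank '[{"x":-0.0012,"y":0.0093,"z":0,"turn":0},{"x":-0.0048,"y":0.018,"z":0,"turn":0},{"x":-0.0105,"y":0.0255,"z":0,"turn":0},{"x":-0.018,"y":0.0312,"z":0,"turn":0},{"x":-0.0267,"y":0.0348,"z":0,"turn":0},{"x":-0.036,"y":0.036,"z":0,"turn":0},{"x":-0.036,"y":0.036,"z":0,"turn":0},{"x":-0.036,"y":0.036,"z":0,"turn":0},{"x":-0.036,"y":0.036,"z":0,"turn":0}]'
python3 - <<'E'
from h import *
import cv2
a=imaging.read_camera("top");b=imaging.read_camera("scene")
cv2.imwrite("pics/s5.png",cv2.resize(np.hstack([a[100:380,60:300],b[100:380,320:580]]),None,fx=1.6,fy=1.6)[:,:,::-1])
E
```

```text
time_s: 17.82
tool_pos: [0.5616, 0.1464, 0.1296]
tool_rot: [180.0, -0.0, 22.5]
force: [0.1, 0.1, -0.3]
grip_width: 0.0133
grasp_force: 20.0
time_s: 19.32
tool_pos: [0.6289, 0.1725, 0.1295]
tool_rot: [180.0, 0.0, 22.5]
force: [0.3, -1.4, 0.3]
grip_width: 0.0135
grasp_force: 20.0
time_s: 20.45
tool_pos: [0.6092, 0.1266, 0.1296]
tool_rot: [-180.0, -0.0, 22.5]
force: [0.2, 0.1, 0.3]
grip_width: 0.0135
grasp_force: 20.0
```

View pics/s5.png

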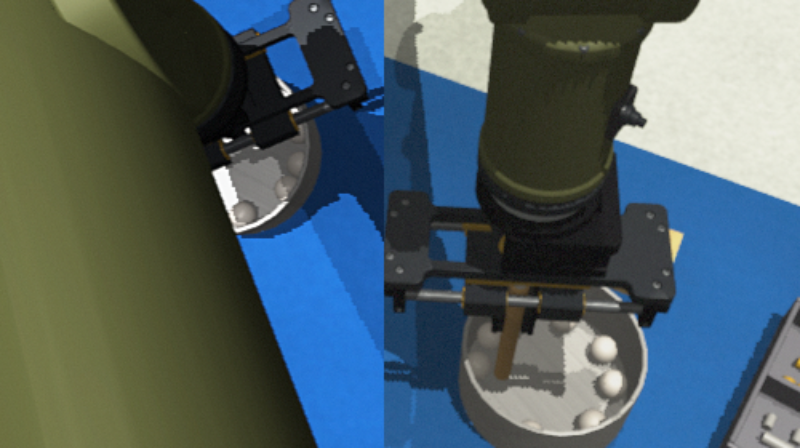

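Over three turns are done. The rod is still upright at (503,375) in the right panel and all beads lie around the wall. The gap between the beads at (490,330) and (565,320) is free, so I take the rod there, towards tool -x.

```bash
python3 -m crank '[{"x":-0.006,"y":-0.006,"z":0,"turn":0},{"x":-0.014,"y":-0.013,"z":0,"turn":0},{"x":-0.022,"y":-0.02,"z":0,"turn":0},{"x":-0.03,"y":-0.027,"z":0,"turn":0},{"x":-0.037,"y":-0.033,"z":0,"turn":0},{"x":-0.043,"y":-0.036,"z":0,"turn":0},{"x":-0.049,"y":-0.036,"z":0,"turn":0},{"x":-0.055,"y":-0.036,"z":0,"turn":0},{"x":-0.06,"y":-0.036,"z":0,"turn":0},{"x":-0.06,"y":-0.036,"z":0,"turn":0}]'
python3 -m crank '[{"x":0,"y":0,"z":0,"turn":0},{"x":-0.002,"y":0,"z":0,"turn":0},{"x":-0.004,"y":0,"z":0,"turn":0},{"x":-0.006,"y":0,"z":0,"turn":0},{"x":-0.008,"y":0,"z":0.001,"turn":0},{"x":-0.01,"y":0,"z":0.002,"turn":0},{"x":-0.01,"y":0,"z":0.002,"turn":0}]' 0.005 8
```

```text
time_s: 21.8
tool_pos: [0.5397, 0.1361, 0.1296]
tool_rot: [180.0, 0.0, 22.5]
force: [0.4, -0.7, 0.5]
grip_width: 0.0131
grasp_force: 20.0
time_s: 22.68
tool_pos: [0.5306, 0.1329, 0.1277]
tool_rot: [-180.0, -0.0, 22.5]
force: [0.8, 2.1, 0.8]
grip_width: 0.0139
grasp_force: 8.0
```

```bash
python3 -m crank '[{"x":-0.002,"y":0,"z":0,"turn":0},{"x":-0.004,"y":0,"z":0.001,"turn":0},{"x":-0.006,"y":0,"z":0.001,"turn":0},{"x":-0.008,"y":0,"z":0.002,"turn":0},{"x":-0.01,"y":0,"z":0.003,"turn":0},{"x":-0.012,"y":0,"z":0.004,"turn":0},{"x":-0.014,"y":0,"z":0.005,"turn":0},{"x":-0.016,"y":0,"z":0.006,"turn":0},{"x":-0.016,"y":0,"z":0.006,"turn":0}]'
python3 - <<'E'
from h import *
import cv2
a=imaging.read_camera("top");b=imaging.read_camera("scene")
cv2.imwrite("pics/s6.png",cv2.resize(np.hstack([a[100:380,60:300],b[100:380,320:580]]),None,fx=1.6,fy=1.6)[:,:,::-1])
E
```

```text
time_s: 23.8
tool_pos: [0.5153, 0.1262, 0.1212]
tool_rot: [180.0, 0.1, 22.5]
force: [0.6, 1.1, 0.3]
grip_width: 0.0135
grasp_force: 8.0
```

View pics/s6.png

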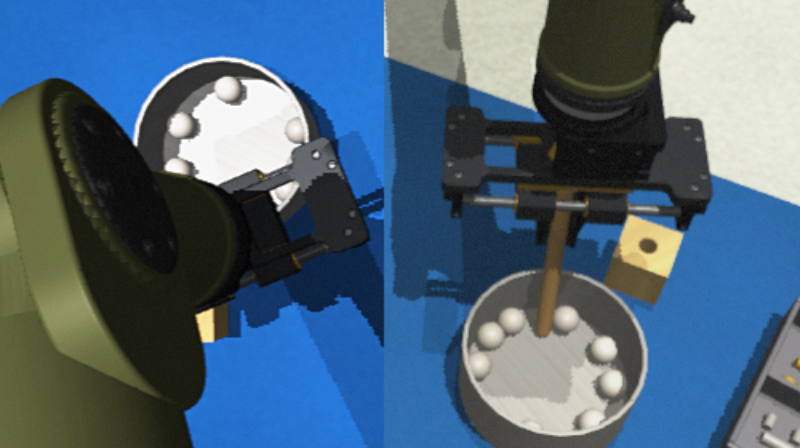

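The rod has pivoted against the rim: its tip is at (543,333) in the right panel and its top leans back over the rim towards the robot. I open the fingers a little first.

```bash
python3 -m crank '[{"x":0,"y":0,"z":0.003,"turn":0},{"x":0,"y":0,"z":0.003,"turn":0},{"x":0,"y":0,"z":0.003,"turn":0},{"x":0,"y":0,"z":0.003,"turn":0},{"x":0,"y":0,"z":0.003,"turn":0},{"x":0,"y":0,"z":0.003,"turn":0},{"x":0,"y":0,"z":0.003,"turn":0},{"x":0,"y":0,"z":0.003,"turn":0}]' 0.03 8
python3 -m crank '[{"x":0,"y":0,"z":0,"turn":0},{"x":0,"y":0,"z":0,"turn":0},{"x":0,"y":0,"z":0,"turn":0},{"x":0,"y":0,"z":0,"turn":0},{"x":0,"y":0,"z":0,"turn":0},{"x":0,"y":0,"z":0,"turn":0},{"x":0,"y":0,"z":0,"turn":0},{"x":0,"y":0,"z":0,"turn":0}]' 0.08
python3 - <<'E'
from h import *
import cv2
a=imaging.read_camera("top");b=imaging.read_camera("scene")
cv2.imwrite("pics/s7.png",cv2.resize(np.hstack([a[100:380,60:300],b[100:380,320:580]]),None,fx=1.6,fy=1.6)[:,:,::-1])
E
```

```text
time_s: 24.9
tool_pos: [0.5158, 0.1265, 0.1185]
tool_rot: [180.0, 0.0, 22.5]
force: [-0.2, 0.2, -0.9]
grip_width: 0.0297
grasp_force: 0.0
time_s: 25.9
tool_pos: [0.5158, 0.1266, 0.1185]
tool_rot: [180.0, 0.0, 22.5]
force: [-0.4, -0.7, -0.3]
grip_width: 0.0801
grasp_force: 0.0
```

View pics/s7.png

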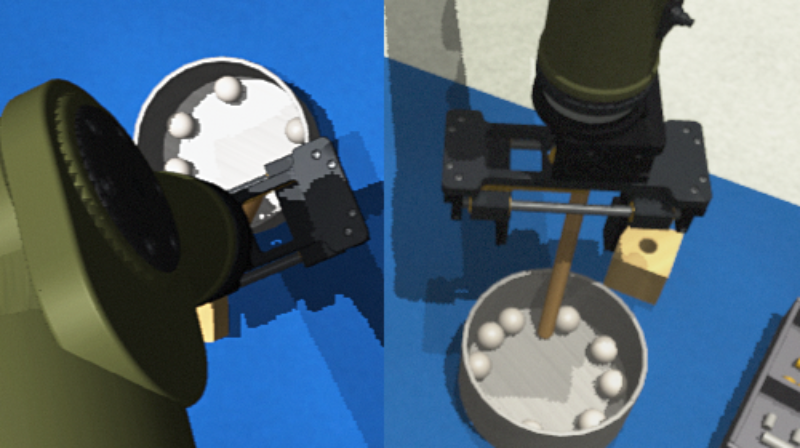

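The rod stands free between the open fingers, leaning on the rim with its tip at (546,333) among the beads. I withdraw straight up.

```bash
python3 -m crank '[{"x":0,"y":0,"z":-0.003,"turn":0},{"x":0,"y":0,"z":-0.009,"turn":0},{"x":0,"y":0,"z":-0.017,"turn":0},{"x":0,"y":0,"z":-0.027,"turn":0},{"x":0,"y":0,"z":-0.039,"turn":0},{"x":0,"y":0,"z":-0.053,"turn":0},{"x":0,"y":0,"z":-0.068,"turn":0},{"x":0,"y":0,"z":-0.083,"turn":0},{"x":0,"y":0,"z":-0.098,"turn":0},{"x":0,"y":0,"z":-0.113,"turn":0},{"x":0,"y":0,"z":-0.128,"turn":0},{"x":0,"y":0,"z":-0.138,"turn":0}]' 0.087
python3 -m crank '[{"x":0,"y":0.02,"z":0,"turn":0},{"x":0,"y":0.06,"z":0,"turn":0},{"x":0,"y":0.1,"z":0,"turn":0},{"x":0,"y":0.14,"z":0,"turn":0},{"x":0,"y":0.16,"z":0,"turn":0},{"x":0,"y":0.16,"z":0,"turn":0},{"x":0,"y":0.16,"z":0,"turn":0},{"x":0,"y":0.16,"z":0,"turn":0}]'
python3 - <<'E'
from h import *
import cv2
a=imaging.read_camera("top");b=imaging.read_camera("scene")
cv2.imwrite("pics/s8.png",cv2.resize(np.hstack([a[100:380,60:300],b[100:380,320:580]]),None,fx=1.6,fy=1.6)[:,:,::-1])
E
```

```text
time_s: 27.5
tool_pos: [0.516, 0.1267, 0.2577]
tool_rot: [180.0, -0.0, 22.5]
force: [0.3, -0.1, -0.1]
grip_width: 0.0871
grasp_force: 0.0
time_s: 28.5
tool_pos: [0.5767, -0.0192, 0.2568]
tool_rot: [-180.0, -0.0, 22.7]
force: [0.4, 0.3, 0.0]
grip_width: 0.0874
grasp_force: 0.0
```

View pics/s8.png

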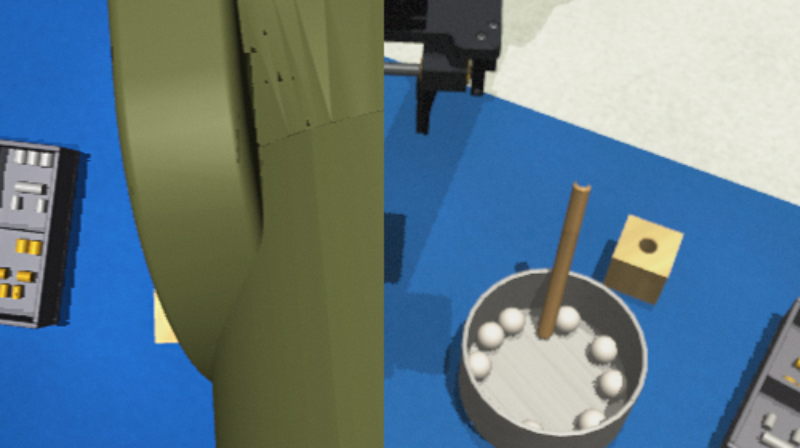

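The rod leans alone on the pot's rim, with its tip at (546,335) and its top at (580,187). All eight beads are in the pot, and the gripper is clear.

```bash
python3 -c "
from cell import env
print(env.sign_off())"
```

```text
the job is handed in; nothing more can be done
None
```

I stirred the beads a little over three full turns (about 3¼, in circles about 72 mm wide) with the rod upright, and handed the job in at about 28.5 s: the rod is left leaning on the pot's rim among the eight beads, with no spill visible in the pictures.

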